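Turn the travel mug's screw lid until the spout faces away from the handle

TASK

Screw the black lid of the aluminium travel mug further on, clockwise seen from above, until its orange drinking spout points straight away from the mug's handle, then let go of it. Stop at that direction: the thread would go on turning past it. Leave the green marble jar standing where it is.

Things in the scene. Friction and masses are not known exactly. Their poses are not given: they have to be found in the camera images.
- mug_lid (a joint): Turn of the screw lid in rad, growing clockwise seen from above. At 2.0 the spout points exactly away from the handle; starts between 0.6 and 1.35. The thread runs on to 3.0, so nothing stops the lid at 2.0. Steady friction of about 0.06 N m; the lid stays where it is left and sinks 3 mm per full turn.
- lid_grip (a point): Point on the axis of the black lid (82 mm disc), in its upright grey grip bar, 24 mm above the disc's flat top, 10 mm under the bar's top. Bar 44 long, 14 thick, 34 mm high: pinch it across its thickness from above. Axes turn with the lid: x along the bar towards the orange spout, y across the bar, z up. Spout at +x, 24 to 55 mm off the axis, up to 21 mm above the flat top.
- travel_mug: Aluminium travel mug, 78 mm across, fixed upright in a grey holder (112 mm across) screwed to the shelf: it cannot move or turn. Origin on its axis at shelf height; x points to the black loop handle (reaching 80 mm from the axis, top 114 mm above the shelf), z up. The lid's flat top is 150 mm and the grip bar's top 184 mm above the shelf.
- jar_center (a point): Bystander, not to be displaced: green glass jar of marbles with a white winged lid, standing loose, 84 mm across and 122 mm high, 0.4 to 0.75 kg. Point on its axis, 60 mm above the shelf; z up.
Mind the look-alikes: they are no part of the job. There is more than one size of the travel_mug; the job needs the larger.

How it is judged:
By the outcome, as a careful person would: the job done as asked, in the order asked, and still so for the second after the job is handed in, with the robot touching nothing.
It also fails if it takes over 32 s, if anything falls off the work surface, if the arm or the gripper's body presses on something with over 40 N, if the wrist force passes 120 N, or if a joint passes its speed limit or range.

ROBOT

A 6-joint arm with a two-finger parallel gripper is mounted at the origin on the work surface. World frame = base frame: x ahead of the robot, y to its left, z up, the work surface at z = 0. Lengths are in m, angles in rad, forces in N, time in s.
With the tool pointing down it reaches from about 0.25 to 0.775 m from the base axis. Payload 4 kg.
Tool frame: the origin (TCP) lies midway between the tips of the shut fingers; the grasp point (between the pads) lies 19 mm behind it; z points along the fingers, y is the line along which they close (so a half turn about z gives the same grasp; the last joint's range is limited). The gripper opens to 94 mm and grips with 3 to 60 N. Pads are 16 mm wide; open, the fingers measure 119 mm over their backs; the gripper's body (75 mm by 177 mm) begins 78 mm behind the grasp point.
Start: joints at [1.051, 0.087, 1.371, -0, 1.684, -0.103], TCP at [0.223, 0.503, 0.206] pointing down, gripper open.
Joint ranges: [-3.1, 3.1], [-0.76, 2.03], [0.27, 2.55], [-1.08, 4.22], [0.17, 2.65], [-2.57, 2.57]. Speed limits (rad/s): [2.79, 2.79, 3.14, 3.14, 3.14, 3.14].

INTERFACE

Orientations are given as [roll, pitch, yaw] about the fixed x, y, z axes, in that order (R = Rz(yaw) Ry(pitch) Rx(roll)).
In Python, from bench import get_obs, snapshot, close_job gives the robot as it stands. The module is installed in compiled form; this text tells all that it offers.
- The arm moves only by the tool drive_tool, never from a script. Its argument "commands" is a list of rows, each a list of 6 numbers: the shift along the tool's x, y, z in units of 0.04 m (1.0 is 0.04 m), then the turn, a rotation vector about the tool's x, y, z in units of 0.1 rad (1.0 is 0.1 rad). In form: [[dx, dy, dz, wx, wy, wz], ...]. A call has 1 to 20 rows; each row shifts and turns the commanded pose from where the row before left it, along the tool's axes as they then stand; what a row does not reach is not made up. A row lasts 1/8 s, in which the tool goes at most 62.5 mm and 10.7 degrees, less where a joint would pass 70% of its speed; a pose out of reach is approached as far as the arm can. A call with a number of a shift or a turn outside -1 to 1 is refused whole. A call with a gripper value outside its range is refused whole. "gripper" is the closure, from 0 (fully open) to 1 (shut), set as the call begins (left out, the last holds). The fingers move at their own pace and stop on an object; the grip force is fixed at half the most. Time passes only in rows, so rows that do not move let the fingers close. It gives the time, the measured TCP pose, the force, the opening and the grip force at its end, in the units of the state.
- get_obs(): the state, without advancing time (a new reading comes with each control period).
- snapshot(name): name is "scene" or "top" or "wrist"; returns a dict with "image" (420x560x3 uint8, blue, green, red), "range_z" (420x560 float32, m along the optical axis (not along the pixel's ray), 0 where there is no reading), "fx", "fy", "cx", "cy" (pixels), "rvec" (rotation vector, rad) and "tvec" (3), from world to camera coordinates, as OpenCV has them. Camera axes: x right, y down, z forward; pixel columns grow to the right and rows downward; lengths in m; the calibration is good to about 2 mm. The wrist camera is an equidistant fisheye: a pixel r from the principal point sees the ray r / f radians off the axis. A picture is of the moment at which its call begins.
- close_job(): hands the job in; it is judged then, once.
The state is a dict: "time": time; "joint_positions": joint angles; "qvel": joint speeds; "joint_torque": joint torques, N m; "tool_pos": TCP position; "ee_rot": TCP orientation; "wrist_force": force on the tool from outside, world axes, zero at the start; "wrist_torque": the same for the moment, N m; "width": finger opening in m; "finger_force": force on a finger pad.
Only numpy, scipy, OpenCV 4.12 (cv2) and the standard library are available. Lean on these libraries where they do the work, as an engineer would, in place of code of your own. Each camera call takes 0.05 s, during which the arm holds its last target. There are 200 camera calls.

## Working session

There is one attempt and no reset: what is moved stays moved. The work goes in short steps, Python scripts to look and compute and a tool call to move; the robot and the scene stay as the last step left them, time stands still between calls to the robot, and variables do not carry over. Pictures are saved under pics/ and viewed, at most 10 in all, crops included, and the job is handed in when it is done.

Besides the shell and the picture viewer there is one more tool, called after "Call:" by a JSON object that holds its "op" and its "data". drive_tool: Moves the arm, as the interface text tells. Its arguments: {"type":"object","properties":{"commands":{"type":"array"},"gripper":{"type":"number"}},"required":["commands"]}

```bash
mkdir -p pics
cat > h.py <<'E'
import numpy as np, cv2, pickle
from bench import get_obs, snapshot
def snap(n,tag):
    s=snapshot(n); pickle.dump(s,open(f'pics/{tag}.pkl','wb')); cv2.imwrite(f'pics/{tag}.png',s['image']); return s
def world(s):
    z=s['range_z']; v,u=np.mgrid[:z.shape[0],:z.shape[1]]
    x=(u-s['cx'])/s['fx']*z; y=(v-s['cy'])/s['fy']*z
    R=cv2.Rodrigues(np.array(s['rvec'],float))[0]
    return (np.dstack([x,y,z])-np.array(s['tvec']).ravel())@R
E
python3 - <<'E'
from h import *
a=snap('scene','s0');b=snap('top','t0')
o=get_obs();print(o['time'],o['tool_pos'],o['ee_rot'],o['width'])
E
```

```text
0.1 [0.22242813 0.50250095 0.20445458] [-3.13970591e+00 -1.94100369e-04  2.72476397e+00] 0.09409436189002307
```

View pics/s0.png

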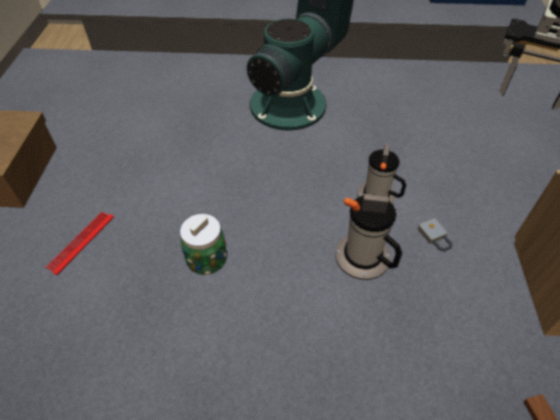

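View pics/t0.png

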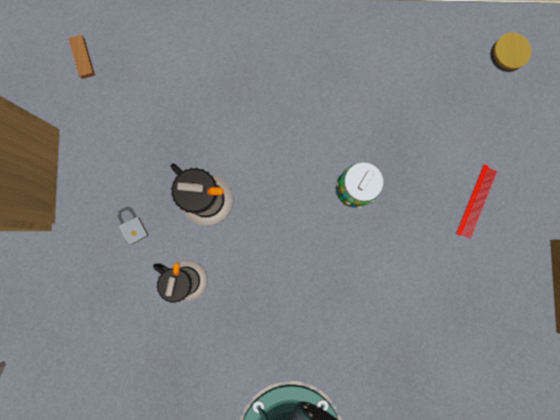

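Candidates: the large mug at top (195,190) / scene (370,235), and the small look-alike mug at top (175,283) / scene (382,175). The white-lidded jar is at top (360,183). I choose the large one, and will check it in a crop and measure it.

```bash
cat > m.py <<'E'
from h import *
b=pickle.load(open('pics/t0.pkl','rb'));W=world(b);im=b['image'].astype(int)
c=b['image'][140:320,120:260];cv2.imwrite('pics/c0.png',cv2.resize(c,None,fx=3.3,fy=3.3,interpolation=cv2.INTER_CUBIC))
hsv=cv2.cvtColor(b['image'],cv2.COLOR_BGR2HSV)
roi=np.zeros(hsv.shape[:2],bool);roi[150:235,150:240]=1
z=W[...,2]
print('heights rows', np.round(np.percentile(z[roi],[1,50,99]),3))
dark=hsv[...,2]<75
def show(n,m):
    p=W[m]; print(n,m.sum(),'mean',p.mean(0).round(4)); 
    return p
disc=show('disc z~.15',roi&(abs(z-.150)<.008)&dark)
(cx,r)=cv2.minEnclosingCircle(disc[:,:2].astype(np.float32))[:2];print('circ',cx,r)
bar=show('bar',roi&(z>.178)&(z<.192))
q=cv2.minAreaRect((bar[:,:2]*1000).astype(np.float32));print('bar rect',q)
sp=show('spout',roi&(hsv[...,1]>150)&(hsv[...,0]<20)&(z>.13))
hd=show('handle',roi&(z>.06)&(z<.125)&dark)
i=np.argsort(-np.hypot(*(hd[:,:2]-bar.mean(0)[:2]).T))[:12];print(hd[i].round(3))
roi2=np.zeros_like(roi);roi2[255:310,140:210]=1
print('small top z',z[roi2].max()); 
j=np.zeros_like(roi);j[150:215,330:390]=1
show('jar',j&(z>.115)&(z<.13))
E
python3 m.py
```

```text
heights rows [-0.003  0.001  0.184]
disc z~.15 1228 mean [0.4862 0.1751 0.1487]
circ (0.4882812201976776, 0.17507852613925934) 0.04231484606862068
bar 212 mean [0.4877 0.174  0.1827]
bar rect ((488.0828552246094, 174.2825469970703), (42.67319869995117, 14.073636054992676), 84.20337677001953)
spout 121 mean [0.4833 0.1361 0.1673]
handle 73 mean [0.5308 0.2144 0.1094]
[[0.543 0.228 0.1  ]
 [0.545 0.226 0.101]
 [0.544 0.223 0.104]
 [0.54  0.227 0.104]
 [0.542 0.225 0.104]
 [0.538 0.227 0.104]
 [0.544 0.221 0.105]
 [0.544 0.22  0.102]
 [0.541 0.222 0.108]
 [0.539 0.224 0.109]
 [0.537 0.224 0.109]
 [0.541 0.22  0.111]]
small top z 0.8711589457353363
jar 136 mean [ 0.5118 -0.1414  0.1214]
```

View pics/c0.png

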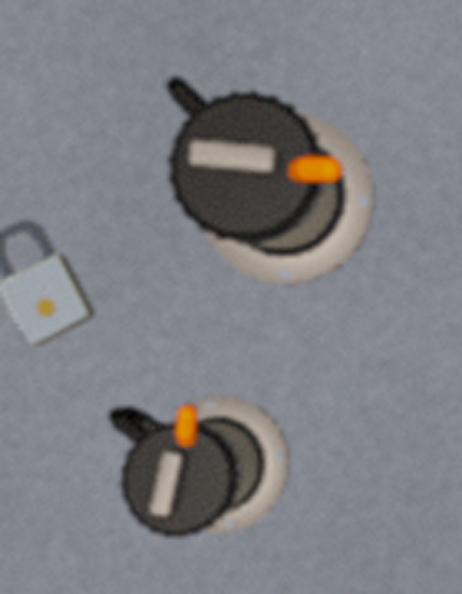

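The crop shows the large mug: disc at crop (245,165), spout to the right, handle to the upper left. The axis is at about (0.488, 0.1745), the spout at about −96.5° and the handle at about 43°. The turn needed is about 40° clockwise. First I raise the tool and turn it into line with the bar.

Call:
{"op": "drive_tool", "data": {"commands": [[0, 0, -0.15, 0, 0, 0.9], [0, 0, -0.15, 0, 0, 0.9], [0, 0, -0.15, 0, 0, 0.9], [0, 0, -0.15, 0, 0, 0.9], [0, 0, -0.15, 0, 0, 0.9], [0, 0, -0.15, 0, 0, 0.9], [0, 0, -0.15, 0, 0, 0.9], [0, 0, -0.15, 0, 0, 0.9], [0, 0, -0.15, 0, 0, 0.9], [0, 0, -0.15, 0, 0, 0.9], [0, 0, 0, 0, 0, 0.9], [0, 0, 0, 0, 0, 0.9], [0, 0, 0, 0, 0, 0.9], [0, 0, 0, 0, 0, 0.9], [0, 0, 0, 0, 0, 0]], "gripper": 0}}

```text
time: 1.98
tool_pos: [0.2226, 0.5027, 0.2649]
ee_rot: [-3.141, 0.001, 1.466]
wrist_force: [-0.3, 0.1, 0.5]
width: 0.0941
finger_force: 0.0
```

```bash
cat > d.py <<'E'
import sys
from h import *
from scipy.spatial.transform import Rotation as Ro
o=get_obs();R=Ro.from_euler('xyz',o['ee_rot']).as_matrix()
t=np.array([float(a) for a in sys.argv[1:4]])
print(round(o['time'],2),o['tool_pos'].round(4),np.degrees(o['ee_rot']).round(2),'q',np.round(o['joint_positions'],2),'units',(R.T@(t-o['tool_pos'])/.04).round(3))
E
python3 d.py .488 .1745 .262
```

```text
1.98 [0.2226 0.5027 0.2649] [-1.7998e+02  5.0000e-02  8.3990e+01] q [1.05 0.08 1.26 0.   1.8  1.16] units [-7.466  7.459  0.076]
```

Call:
{"op": "drive_tool", "data": {"commands": [[-0.3, 0.3, 0, 0, 0, 0], [-0.6, 0.6, 0, 0, 0, 0], [-0.6, 0.6, 0, 0, 0, 0], [-0.6, 0.6, 0, 0, 0, 0], [-0.6, 0.6, 0, 0, 0, 0], [-0.6, 0.6, 0, 0, 0, 0], [-0.6, 0.6, 0, 0, 0, 0], [-0.6, 0.6, 0, 0, 0, 0], [-0.6, 0.6, 0, 0, 0, 0], [-0.6, 0.6, 0, 0, 0, 0], [-0.6, 0.6, 0, 0, 0, 0], [-0.6, 0.6, 0, 0, 0, 0], [-0.4, 0.4, 0, 0, 0, 0], [-0.17, 0.16, 0, 0, 0, 0], [0, 0, 0, 0, 0, 0], [0, 0, 0, 0, 0, 0]]}}

```text
time: 3.98
tool_pos: [0.4873, 0.1747, 0.2656]
ee_rot: [-3.142, -0.0, 1.466]
wrist_force: [-0.4, 0.2, 0.7]
width: 0.0937
finger_force: 0.0
```

```bash
python3 d.py .488 .1745 .157; python3 -c "
from h import *
s=snap('wrist','w1');print(s['fx'],s['cx'],s['cy'],s['rvec'],s['tvec'])"
```

```text
3.98 [0.4873 0.1747 0.2656] [-1.800e+02 -2.000e-02  8.398e+01] q [0.23 0.01 1.33 0.   1.8  0.34] units [-0.004  0.018  2.716]
325.19226210127806 283.35579055822416 211.47775272777082 [-2.90358811  0.1501686   0.01667696] [-0.46645294  0.17921172  0.50036063]
```

View pics/w1.png

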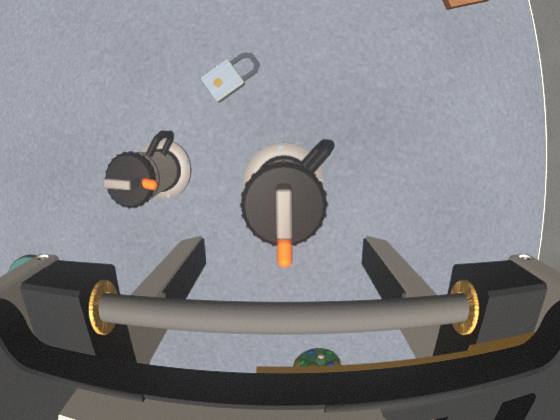

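The wrist view shows the bar at (284,213), the spout at (285,253) and the handle tip at (320,155). The fingers straddle the lid and the bar is parallel to the pads. Now the angles from this fisheye image.

Run:
```python
from h import *
s=pickle.load(open('pics/w1.pkl','rb'));z=s['range_z'];v,u=np.mgrid[:420,:560]
a=(u-s['cx'])/s['fx'];b=(v-s['cy'])/s['fy'];r=np.hypot(a,b)+1e-9;k=np.tan(r)/r
R=cv2.Rodrigues(np.array(s['rvec'],float))[0]
W=(np.dstack([a*k*z,b*k*z,z])-np.array(s['tvec']).ravel())@R
hsv=cv2.cvtColor(s['image'],cv2.COLOR_BGR2HSV);Z=W[...,2]
roi=np.zeros(Z.shape,bool);roi[125:275,235:345]=1
bar=W[roi&(Z>.176)&(Z<.192)&(hsv[...,1]<100)]
q=cv2.minAreaRect((bar[:,:2]*1000).astype(np.float32));print('bar',bar.mean(0),q)
d=W[roi&(abs(Z-.15)<.006)&(hsv[...,2]<90)];print('disc',cv2.minEnclosingCircle(d[:,:2].astype(np.float32)))
c=np.array(q[0])/1000
print('pca',np.degrees(np.arctan2(*np.linalg.svd(bar[:,:2]-bar[:,:2].mean(0),full_matrices=0)[2][0][::-1])))
sp=W[roi&(hsv[...,1]>150)&(hsv[...,0]<20)];e=sp.mean(0)[:2]-c;print('spout',len(sp),sp.mean(0),np.degrees(np.arctan2(e[1],e[0])))
h=W[roi&(Z>.04)&(Z<.125)&(hsv[...,2]<90)]
for cc in (c,np.array([.488,.1745])):
  e=h[:,:2]-cc;n=np.hypot(*e.T)
  for lo in(.05,.06,.07):
    m=(n>lo)&(n<.088)&(np.abs(np.degrees(np.arctan2(e[:,1],e[:,0]))-43)<25);t=np.degrees(np.arctan2(e[m,1],e[m,0]));print(cc,lo,m.sum(),t.mean(),(np.percentile(t,3)+np.percentile(t,97))/2,n[m].max())
  g=h[m,:2]
```

```text
bar [0.48754493 0.17710866 0.18338821] ((487.46258544921875, 176.41954040527344), (43.17071533203125, 13.93454360961914), 85.12151336669922)
disc ((0.48737651109695435, 0.1767398864030838), 0.04174092411994934)
pca -94.90790061843066
spout 350 [0.48359307 0.13691352 0.16742851] -95.59413288456096
[0.48746259 0.17641954] 0.05 384 44.18618929407727 43.35392535787199 0.07860336058316207
[0.48746259 0.17641954] 0.06 234 44.27818111875702 43.471665234772985 0.07860336058316207
[0.48746259 0.17641954] 0.07 87 44.28051271815863 43.58647208410068 0.07860336058316207
[0.488  0.1745] 0.05 396 45.81642605225901 45.11993156568303 0.07953780371304413
[0.488  0.1745] 0.06 249 45.76271380032802 45.0153211952759 0.07953780371304413
[0.488  0.1745] 0.07 101 45.70142114240598 44.90243276135148 0.07953780371304413
```

Bar at −95.2°, handle at 43.6° from both cameras, so the final tool yaw should be about 43.5°. Next I descend and grip.

Call:
{"op": "drive_tool", "data": {"commands": [[0.01, 0.01, 0.3, 0, 0, -0.1], [0.01, 0, 0.4, 0, 0, 0], [0, 0, 0.4, 0, 0, 0], [0, 0, 0.4, 0, 0, 0], [0, 0, 0.4, 0, 0, 0], [0, 0, 0.4, 0, 0, 0], [0, 0, 0.3, 0, 0, 0], [0, 0, 0.1, 0, 0, 0], [0, 0, 0, 0, 0, 0], [0, 0, 0, 0, 0, 0]]}}

```text
time: 5.28
tool_pos: [0.4888, 0.1751, 0.1583]
ee_rot: [3.14, -0.001, 1.475]
wrist_force: [0.9, -0.5, -0.6]
width: 0.0936
finger_force: 0.0
```

Call:
{"op": "drive_tool", "data": {"commands": [[0, 0, 0, 0, 0, 0], [0, 0, 0, 0, 0, 0], [0, 0, 0, 0, 0, 0], [0, 0, 0, 0, 0, 0], [0, 0, 0, 0, 0, 0], [0, 0, 0, 0, 0, 0], [0, 0, 0, 0, 0, 0], [0, 0, 0, 0, 0, 0]], "gripper": 1}}

```text
time: 6.28
tool_pos: [0.4883, 0.175, 0.1575]
ee_rot: [3.141, -0.0, 1.475]
wrist_force: [-0.2, 1.3, -0.6]
width: 0.0173
finger_force: 0.0
```

Call:
{"op": "drive_tool", "data": {"commands": [[0, 0, 0, 0, 0, 0], [0, 0, 0, 0, 0, 0], [0, 0, 0, 0, 0, 0], [0, 0, 0, 0, 0, 0]]}}

```text
time: 6.78
tool_pos: [0.4877, 0.1751, 0.1575]
ee_rot: [-3.14, 0.0, 1.475]
wrist_force: [-2.8, -0.4, 1.6]
width: 0.014
finger_force: 30.0
```

Call:
{"op": "drive_tool", "data": {"commands": [[0, 0, 0, 0, 0, 0.3], [0, 0, 0, 0, 0, 0.5], [0, 0, 0, 0, 0, 0.5], [0, 0, 0, 0, 0, 0.5], [0, 0, 0, 0, 0, 0.5], [0, 0, 0, 0, 0, 0.5], [0, 0, 0, 0, 0, 0.5], [0, 0, 0, 0, 0, 0.5], [0, 0, 0, 0, 0, 0.5], [0, 0, 0, 0, 0, 0.5], [0, 0, 0, 0, 0, 0.5], [0, 0, 0, 0, 0, 0.5], [0, 0, 0, 0, 0, 0.5], [0, 0, 0, 0, 0, 0.5], [0, 0, 0, 0, 0, 0.3], [0, 0, 0, 0, 0, 0], [0, 0, 0, 0, 0, 0], [0, 0, 0, 0, 0, 0]]}}

```text
time: 9.02
tool_pos: [0.487, 0.1754, 0.1571]
ee_rot: [-3.139, 0.002, 0.764]
wrist_force: [-5.9, 0.6, 2.1]
width: 0.0136
finger_force: 30.0
```

Yaw is now 43.8°. I release, rise and check.

Call:
{"op": "drive_tool", "data": {"commands": [[0, 0, 0, 0, 0, 0], [0, 0, 0, 0, 0, 0], [0, 0, 0, 0, 0, 0], [0, 0, 0, 0, 0, 0], [0, 0, 0, 0, 0, 0], [0, 0, 0, 0, 0, 0], [0, 0, 0, 0, 0, 0], [0, 0, -0.2, 0, 0, 0], [0, 0, -0.4, 0, 0, 0], [0, 0, -0.4, 0, 0, 0], [0, 0, -0.5, 0, 0, 0], [0, 0, -0.5, 0, 0, 0], [0, 0, -0.4, 0, 0, 0], [0, 0, -0.3, 0, 0, 0], [0, 0, 0, 0, 0, 0], [0, 0, 0, 0, 0, 0]], "gripper": 0}}

```text
time: 11.02
tool_pos: [0.488, 0.1749, 0.2647]
ee_rot: [-3.141, 0.001, 0.765]
wrist_force: [-0.1, 0.1, -0.6]
width: 0.0941
finger_force: 0.0
```

Run:
```python
from h import *
s=snap('wrist','w2');z=s['range_z'];v,u=np.mgrid[:420,:560]
a=(u-s['cx'])/s['fx'];b=(v-s['cy'])/s['fy'];r=np.hypot(a,b)+1e-9;k=np.tan(r)/r
R=cv2.Rodrigues(np.array(s['rvec'],float))[0]
W=(np.dstack([a*k*z,b*k*z,z])-np.array(s['tvec']).ravel())@R
hsv=cv2.cvtColor(s['image'],cv2.COLOR_BGR2HSV);Z=W[...,2]
roi=np.zeros(Z.shape,bool);roi[100:280,200:360]=1
roi&=np.hypot(W[...,0]-.4877,W[...,1]-.1755)<.09
bar=W[roi&(Z>.176)&(Z<.192)&(hsv[...,1]<100)]
q=cv2.minAreaRect((bar[:,:2]*1000).astype(np.float32));print('bar',bar.mean(0),q)
c=np.array(q[0])/1000
print('pca',np.degrees(np.arctan2(*np.linalg.svd(bar[:,:2]-bar[:,:2].mean(0),full_matrices=0)[2][0][::-1])))
sp=W[roi&(hsv[...,1]>150)&(hsv[...,0]<20)];e=sp.mean(0)[:2]-c;print('spout',len(sp),np.degrees(np.arctan2(e[1],e[0])))
h=W[roi&(Z>.04)&(Z<.125)&(hsv[...,2]<90)]
e=h[:,:2]-c;n=np.hypot(*e.T);T=np.degrees(np.arctan2(e[:,1],e[:,0]))
for lo in(.05,.06,.07):
    m=(n>lo)&(abs(T-43)<25);t=T[m];print(lo,m.sum(),t.mean(),(np.percentile(t,3)+np.percentile(t,97))/2)
```

```text
bar [0.48816565 0.17666275 0.18301465] ((487.3573303222656, 176.03555297851562), (43.871925354003906, 13.601451873779297), 44.1103401184082)
pca -136.15366241896527
spout 345 -136.06116626996922
0.05 284 43.108442148727555 43.107212921226036
0.06 183 43.110369727197 43.17881835612789
0.07 81 43.09881785845577 43.280744164965185
```

View pics/w2.png

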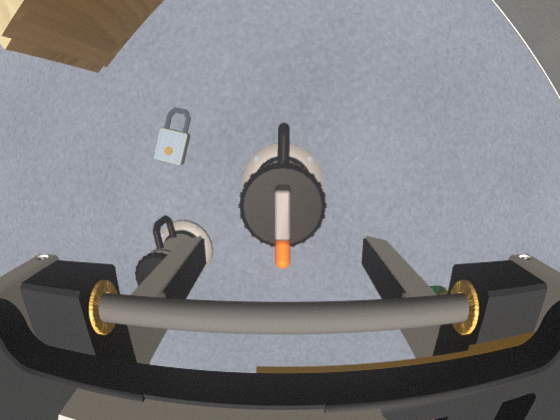

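The handle (284,130), bar (283,213) and spout (283,254) lie on one line. The direction is within about 1°, and the gripper is clear of everything. Handing in.

```bash
python3 -c "
from bench import close_job
print(close_job())"
```

```text
the job is handed in; nothing more can be done
None
```

The larger mug's lid is screwed on so its spout points straight away from the handle, to within about 1° in the wrist camera. The gripper has let go and is clear, the jar was never approached, and the job was handed in at about 11 s.

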